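# Clear the sawn offcuts off the test rig and shut the scrap drawer

### The job

Clear up the three aluminium offcuts: the flat plate with the square T-slot stub lying on it on the test rig, and the U-channel on the bench mat. Put all three into the open scrap drawer, then push the drawer fully home with them inside. Leave the other loose things (jar, bearing block, coupling, bottle, screwdriver, wrench, spray can) standing or lying where they are.

Things in the scene. Friction and masses are not known exactly. Their poses are not given: they have to be found in the camera images.
- plate: offcut: flat bare aluminium plate, 140 (own x) x 50 (own y) x 12 mm, lying on the rig's plate in one of the two lanes beside the centre slide; origin at the centre of its underside
- stub: offcut: short T-slot aluminium profile, 70 long (own x) x 40 x 40 mm, lying on top of the flat plate offcut; origin at the centre of its underside
- channel: offcut: aluminium U-channel, 110 long (own x) x 45 wide (own y) x 50 mm high, 4 mm walls, open side up, lying on the bench mat between rig and cabinet; origin at the centre of its underside
- plate_mid (a point): centre of the plate (6 mm above its underside)
- stub_mid (a point): centre of the stub (20 mm above its underside)
- channel_mid (a point): point 25 mm above the underside of the channel, midway along it
- rig: test rig, fixed, left or right of the robot: black base 300 x 300 mm, its aluminium plate 54 mm above the bench; origin under its centre, x away from the robot. On the plate along x: a slide (36 wide, x -145 to 65, 68 mm above the bench) with a carriage (56 wide, x -48 to 8, up to 104 mm), and a drive head (100 wide, x 57 to 143, up to 151 mm above the bench)
- station: low cabinet with the scrap drawer and two power supplies on top, fixed; origin on the bench, 90 mm in front of the cabinet's front edge, on the centre line (in the middle of the open drawer); x points from the robot into the cabinet, y to the left. Cabinet 310 wide (y), 105 mm high; the power supplies stand from x 185 mm on, up to 235 mm above the bench
- cabinet_edge (a point): middle of the cabinet top's front edge, 105 mm above the bench; the open part of the drawer lies in front of it (-x of station)
- cab_drawer0 (a joint): how far the drawer is out, m: 0 shut, starts 0.165 to 0.185, slides along the station's -x. The open part of the drawer, from the inside of its front to the cabinet's edge, is this minus 6 mm long
- drawer_floor (a point): centre of the drawer's inner floor, moves with the drawer, axes as station: inside 225 (x) x 268 mm (y), rim 61 mm above this floor, walls 6 mm; front panel 15 mm thick, its top 70 mm above this floor; under the cabinet 71 mm are free above the floor
- cab_drawer0_handle (a point): middle of the drawer's bar handle, about 120 mm long (along y), 35 mm in front of the drawer's front panel, moves with the drawer; pushing on the bar shuts the drawer
- grease_jar: bystander: white jar, 44 mm across, 55 mm high, on a rear corner of the rig's plate; origin under its centre
- bearing_block: bystander: finished aluminium bearing block with a bore, 60 (own x) x 80 x 48 mm, on the rig's plate in the lane without offcuts; origin under its centre
- coupling: bystander: round metal coupling, 40 mm across, 36 mm high, on the other rear corner of the rig's plate; origin under its centre
- oil_bottle: bystander: white bottle, 52 mm across, 150 mm high, upright on the mat behind the channel; origin under its centre
- screwdriver: bystander: screwdriver 150 mm long (along own x), lying on the mat in front of the channel; origin under its middle
- wrench: bystander: wrench 160 mm long (along own x), lying on the mat behind the rig; origin under its middle
- spray_can: bystander: can, 50 mm across, 110 mm high, on top of the cabinet in front of the power supplies; origin under its centre
There are look-alikes about, which are no part of the job. Leave any purple or yellow look-alike of the channel alone. Leave any purple look-alike of the stub alone.

How it is judged:
By the outcome, as a careful person would: the job done as asked, in the order asked, and still so for the second after the job is handed in, with the robot touching nothing.
It also fails if it takes over 69 s, if anything falls off the work surface, if the arm or the gripper's body presses on something with over 40 N, if the wrist force passes 120 N, or if a joint passes its speed limit or range.

### The arm

A 7-joint arm with a two-finger parallel gripper is mounted at the origin on the work surface. World frame = base frame: x ahead of the robot, y to its left, z up, the work surface at z = 0. Lengths are in m, angles in rad, forces in N, time in s.
With the tool pointing down it reaches from about 0.425 to 0.875 m from the base axis. Payload 4.7 kg.
Tool frame: the origin (TCP) lies on the centre line of the jaws, within the pads' length; the fingertips stand 14 mm ahead of it and the grasp point (between the pads) lies 5 mm behind it; z points along the fingers, y is the line along which they close (so a half turn about z gives the same grasp; the last joint's range is limited). The gripper opens to 87 mm and grips with 3 to 60 N. Pads are 19 mm wide; open, the fingers measure 117 mm over their backs; the gripper's body (75 mm by 190 mm) begins 51 mm behind the grasp point.
Start: joints at [-1.224, 0.321, -0.07, 1.45, 0.023, 1.371, -0.057], TCP at [0.212, 0.614, 0.237] pointing down, gripper open.
Joint ranges: [-2.86, 2.86], [-0.3, 2.09], [-1.38, 1.24], [0.06, 2.45], [-1.56, 4.7], [0.09, 2.05], [-2.69, 2.69]. Speed limits (rad/s): [2.57, 2.57, 3.14, 3.14, 3.14, 3.14, 3.14].

### API

Orientations are given as a rotation vector (axis times angle).
In Python, from bench import ctrl gives the robot as it stands.
- The arm moves only by the tool send_rows, never from a script. Its argument "steps" is a list of rows, each an object of numbers: "tx", "ty", "tz": the shift along the tool's x, y, z in units of 60 mm (1.0 is 60 mm); "turn": the turn about the tool's z in units of 8 degrees (1.0 is 8 degrees); "grip": the opening, from 0 (shut) to 1 (fully open). A call has 1 to 12 rows; each row shifts and turns the commanded pose from where the row before left it, along the tool's axes as they then stand; what a row does not reach is not made up. A row lasts 1/8 s, in which the tool goes at most 62.5 mm and 10.7 degrees, less where a joint would pass 70% of its speed; a pose out of reach is approached as far as the arm can. A call is refused whole if a number of a shift passes 1 or a number of a turn 1, either way. A call with a gripper value outside its range is refused whole. The fingers move at their own pace and stop on an object; "newtons" is the grip in N (left out, the last holds). Time passes only in rows, so rows that do not move let the fingers close. It gives the time, the measured TCP pose, the force, the opening and the grip force at its end, in the units of the state.
- ctrl.get_state(): the state, without advancing time (a new reading comes with each control period).
- ctrl.get_image(name): name is "side" or "top"; returns a dict with "pixels" (400x640x3 uint8, red, green, blue), "K" (3x3 intrinsics, pixels), "cam_to_world" (4x4, takes a point from camera to world coordinates). Camera axes: x right, y down, z forward; pixel columns grow to the right and rows downward; lengths in m; the calibration is good to about 2 mm. A picture is of the moment at which its call begins. There is no depth.
- ctrl.close_job(): hands the job in; it is judged then, once.
The state is a dict: "time": time; "joint_positions": joint angles; "qd": joint speeds; "joint_torque": joint torques, N m; "position": TCP position; "tool_rot": TCP orientation; "ft_force": force on the tool from outside, world axes, zero at the start; "torque": the same for the moment, N m; "grip_width": opening from 0.0 (shut) to 1.0 (fully open); "grip_force": force on a finger pad.
Only numpy, scipy, OpenCV 4.12 (cv2) and the standard library are available. Lean on these libraries where they do the work, as an engineer would, in place of code of your own. Each camera call takes 0.05 s, during which the arm holds its last target. There are 200 camera calls.

## Working session

There is one attempt and no reset: what is moved stays moved. The work goes in short steps, Python scripts to look and compute and a tool call to move; the robot and the scene stay as the last step left them, time stands still between calls to the robot, and variables do not carry over. Pictures are saved under pics/ and viewed, at most 10 in all, crops included, and the job is handed in when it is done.

Besides the shell and the picture viewer there is one more tool, called after "Request:" in YAML: its name, and indented under it one key for each argument. send_rows: Moves the arm, as the interface text tells. Its arguments: {"type":"object","properties":{"steps":{"type":"array"},"newtons":{"type":"number"}},"required":["steps"]}

```bash
mkdir -p pics; ls
cat > h.py <<'E'
import numpy as np, cv2
from bench import ctrl
def snap(n,f):
    im=ctrl.get_image(n); cv2.imwrite(f,im["pixels"][:,:,::-1]); np.savez(f[:-4],**im); return im
def ray(im,u,v,z):
    K=np.array(im["K"]);T=np.array(im["cam_to_world"])
    d=T[:3,:3]@np.linalg.solve(K,[u,v,1.]);o=T[:3,3]
    return o+d*(z-o[2])/d[2]
def proj(im,p):
    K=np.array(im["K"]);T=np.array(im["cam_to_world"])
    c=K@(T[:3,:3].T@(np.array(p)-T[:3,3])); return c[:2]/c[2]
E
python3 - <<'E'
from h import *
for n in("top","side"):
    im=snap(n,f"pics/{n}0.png"); print(n,im["K"],im["cam_to_world"])
s=ctrl.get_state();print(s)
E
```

```text
pics
top [[486.39945683   0.         323.42758976]
 [  0.         486.39945683 210.54298717]
 [  0.           0.           1.        ]] [[ 0.02102211 -0.98958952  0.14237507  0.33998977]
 [-0.99976669 -0.0215147  -0.00192105  0.07632478]
 [ 0.0049642  -0.14230146 -0.98981092  1.39895386]
 [ 0.          0.          0.          1.        ]]
side [[435.03525324   0.         320.63238223]
 [  0.         435.03525324 200.15700057]
 [  0.           0.           1.        ]] [[ 0.99312691 -0.0980812   0.06386724  0.48534131]
 [-0.11582838 -0.74521055  0.65669249 -0.72797074]
 [-0.01681465 -0.65957662 -0.75144924  1.02872829]
 [ 0.          0.          0.          1.        ]]
{'time': 0.1, 'joint_positions': array([-1.22388614,  0.32175567, -0.07008511,  1.45157347,  0.02261573,
        1.37078858, -0.05687193]), 'qd': array([-0.00014215, -0.00226878, -0.00184048, -0.0024892 ,  0.00080798,
        0.00117218, -0.00112491]), 'joint_torque': array([-6.09001581e-04, -4.92570555e+01, -4.05926825e-01, -3.13399923e+01,
       -6.41357177e-02,  3.95610777e-02,  9.36093988e-05]), 'position': array([0.21224887, 0.61386481, 0.23555618]), 'tool_rot': array([-5.20244922e-01, -3.09803353e+00,  2.71562244e-03]), 'ft_force': array([ 0.64544868, -0.61034405, -0.31400604]), 'torque': array([-0.00761123, -0.04512389, -0.00937754]), 'grip_force': 0.0, 'grip_width': 0.9983274930012752}
```

View pics/top0.png

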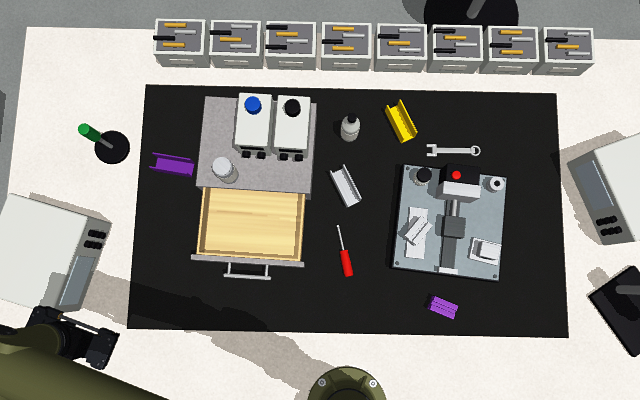

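View pics/side0.png

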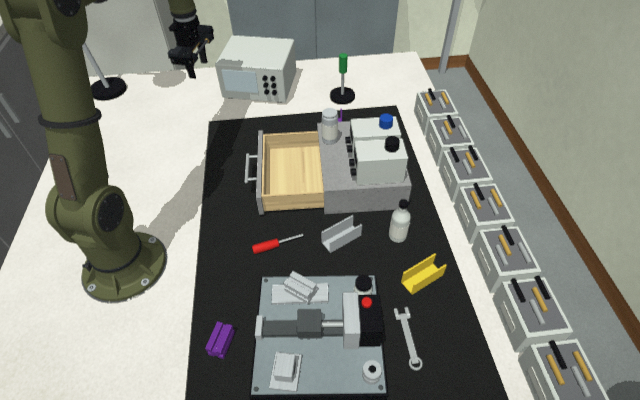

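Top view: the silver channel is at (345,186), with look-alikes in yellow at (400,120) and purple at (172,164). The silver stub lies on the plate at (416,231); what could be taken for it are the purple stub at (443,307) and the bearing block at (486,248). The drawer is open at about (253,225). I choose the silver ones and check them in close crops.

Run:
```python
import cv2,numpy as np
t=cv2.imread("pics/top0.png");s=cv2.imread("pics/side0.png")
R=lambda a,k:cv2.resize(a,None,fx=k,fy=k,interpolation=cv2.INTER_CUBIC)
a=R(t[155:285,325:425],4.6)  # 100x130
b=R(s[205:310,255:375],5)
cv2.imwrite("pics/c1.png",a);cv2.imwrite("pics/c2.png",b)
cv2.imwrite("pics/c3.png",R(t[145:285,180:330],4.2))
```

```text
(no output)
```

View pics/c1.png

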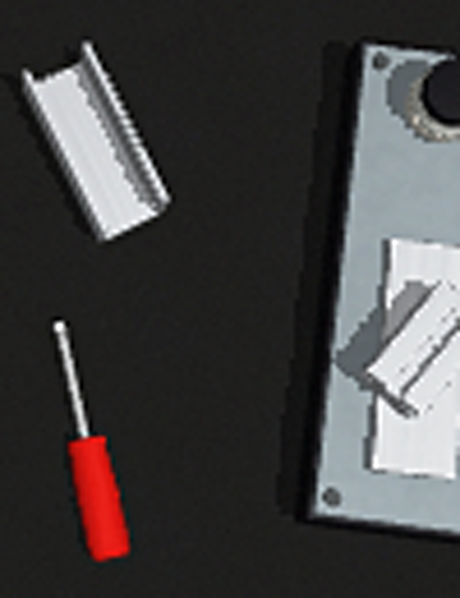

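View pics/c2.png

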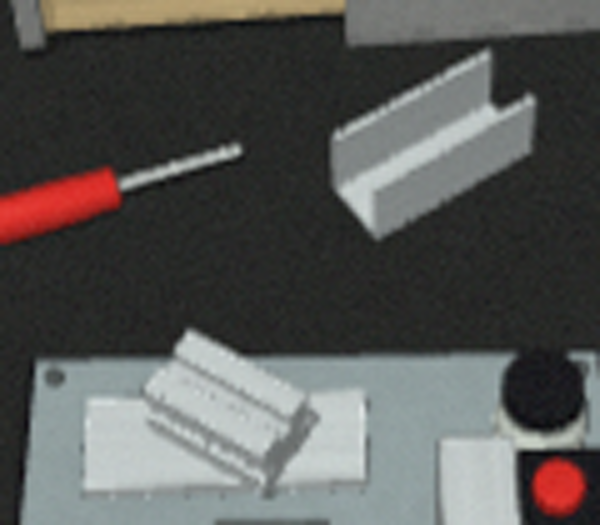

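View pics/c3.png

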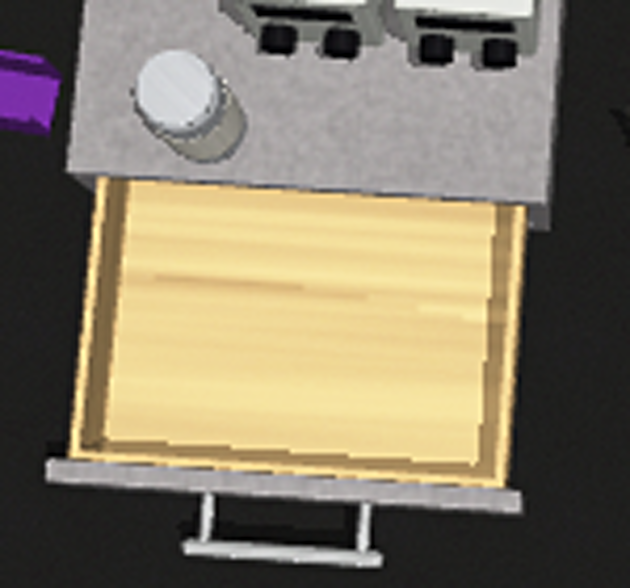

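The crops confirm the choice: the silver channel's wall tops, the plate corners and the stub's top face are clear, and so are the cabinet edge and the handle. Now computing poses.

Run:
```python
from h import *
T=dict(np.load("pics/top0.npz"));S=dict(np.load("pics/side0.npz"))
c1=lambda U,V,z:ray(T,(U+.5)/4.6-.5+325,(V+.5)/4.6-.5+155,z)
c2=lambda U,V,z:ray(S,(U+.5)/5-.5+255,(V+.5)/5-.5+205,z)
c3=lambda U,V,z:ray(T,(U+.5)/4.2-.5+180,(V+.5)/4.2-.5+145,z)
np.set_printoptions(precision=4,suppress=True)
def rep(n,P):
    P=np.array(P);print(n,P.mean(0)[:2]);print(P[:,:2].tolist() if 0 else P[:,:2].round(3).tolist())
    for i in range(len(P)):
        d=P[(i+1)%len(P)]-P[i];print("  len %.3f ang %.1f"%(np.hypot(*d[:2]),np.degrees(np.arctan2(d[1],d[0]))))
rep("chan side top",[c2(*p,.05) for p in((333,137),(490,50),(535,97),(373,190))])
rep("chan top",[c1(*p,.05) for p in((25,72),(87,43),(168,203),(103,238))])
rep("plate side",[c2(*p,.066) for p in((84,400),(364,390),(367,487),(83,492))])
rep("stub side",[c2(*p,.106) for p in((190,330),(315,405),(268,460),(145,390))])
rep("stub top, left edge",[c1(*p,.106) for p in((440,285),(368,372))])
rep("plate top left edge",[c1(*p,.066) for p in((387,240),(372,470))])
rep("cab edge",[c3(*p,.105) for p in((68,172),(548,203))])
rep("front panel outer top",[c3(*p,.09) for p in((47,465),(520,487))])
rep("handle",[c3(*p,.06) for p in((183,545),(382,558))])
```

```text
chan side top [0.6146 0.0151]
[[0.556, 0.009], [0.654, 0.06], [0.674, 0.022], [0.574, -0.03]]
  len 0.110 ang 27.5
  len 0.042 ang -62.3
  len 0.113 ang -152.2
  len 0.043 ang 114.2
chan top [0.609  0.0133]
[[0.65, 0.057], [0.669, 0.019], [0.57, -0.032], [0.547, 0.008]]
  len 0.043 ang -63.2
  len 0.111 ang -152.7
  len 0.045 ang 119.7
  len 0.114 ang 25.8
plate side [ 0.4796 -0.1841]
[[0.411, -0.152], [0.552, -0.164], [0.547, -0.218], [0.409, -0.203]]
  len 0.141 ang -4.9
  len 0.054 ang -95.7
  len 0.139 ang 173.9
  len 0.051 ang 87.1
stub side [ 0.4841 -0.1821]
[[0.468, -0.143], [0.525, -0.193], [0.499, -0.219], [0.444, -0.174]]
  len 0.075 ang -41.2
  len 0.037 ang -133.7
  len 0.072 ang 140.9
  len 0.039 ang 52.1
stub top, left edge [ 0.4894 -0.1652]
[[0.515, -0.186], [0.463, -0.144]]
  len 0.067 ang 140.9
  len 0.067 ang -39.1
plate top left edge [ 0.4782 -0.1579]
[[0.547, -0.163], [0.409, -0.153]]
  len 0.139 ang 176.1
  len 0.139 ang -3.9
cab edge [0.5801 0.2655]
[[0.587, 0.42], [0.573, 0.111]]
  len 0.310 ang -92.5
  len 0.310 ang 87.5
front panel outer top [0.3955 0.2755]
[[0.399, 0.427], [0.392, 0.124]]
  len 0.302 ang -91.4
  len 0.302 ang 88.6
handle [0.348  0.2786]
[[0.351, 0.343], [0.345, 0.214]]
  len 0.130 ang -92.5
  len 0.130 ang 87.5
```

```bash
cat >> h.py <<'E'
from scipy.spatial.transform import Rotation as Ro
import sys
def plan(*wps,step=.85):
    "rows (tx,ty,tz,turn) from the state to each (x,y,z,yaw_deg of closing line)"
    s=ctrl.get_state(); p=s["position"].copy(); R=Ro.from_rotvec(s["tool_rot"]).as_matrix()
    print("t%.2f"%s["time"],"p",p.round(4),"yaw %.1f"%np.degrees(np.arctan2(R[1,1],R[0,1])),"F",s["ft_force"].round(1),"w %.3f gf %.1f"%(s["grip_width"],s["grip_force"]))
    for x,y,z,a in wps:
        t=np.array([x,y,z]); yaw=np.degrees(np.arctan2(R[1,1],R[0,1])); dt=-((a-yaw+90)%180-90)
        n=max(int(np.ceil(np.linalg.norm(t-p)/(.06*step))),int(np.ceil(abs(dt)/8)),1)
        print("->",(x,y,z,a),n,"rows")
        for i in range(n):
            d=np.round(R.T@(t-p)/.06/(n-i),2); yaw=np.degrees(np.arctan2(R[1,1],R[0,1])); k=round(-((a-yaw+90)%180-90)/8/(n-i),2)
            p=p+R@d*.06; R=R@Ro.from_rotvec([0,0,np.radians(8*k)]).as_matrix()
            print(*d,k)
E
python3 - <<'E'
from h import *
plan((.48,.25,.235,60),(.483,-.182,.22,50),(.483,-.182,.125,50))
E
```

```text
t0.10 p [0.2122 0.6139 0.2356] yaw 70.9 F [ 0.6 -0.6 -0.3] w 0.998 gf 0.0
-> (0.48, 0.25, 0.235, 60) 9 rows
-0.69 -0.47 0.0 0.15
-0.7 -0.46 0.0 0.15
-0.71 -0.45 0.0 0.15
-0.72 -0.43 0.0 0.15
-0.72 -0.42 0.0 0.15
-0.73 -0.4 0.0 0.15
-0.74 -0.38 0.01 0.16
-0.75 -0.37 0.0 0.15
-0.77 -0.35 0.01 0.16
-> (0.483, -0.182, 0.22, 50) 9 rows
-0.4 -0.69 0.03 0.14
-0.42 -0.68 0.03 0.14
-0.43 -0.67 0.03 0.14
-0.45 -0.67 0.03 0.14
-0.46 -0.66 0.03 0.14
-0.47 -0.65 0.03 0.14
-0.48 -0.64 0.03 0.14
-0.49 -0.63 0.02 0.13
-0.51 -0.61 0.03 0.14
-> (0.483, -0.182, 0.125, 50) 2 rows
0.0 0.0 0.79 -0.0
0.0 0.0 0.79 -0.0
```

Request:
send_rows:
  steps:
    - {"tx": -0.7,"ty": -0.47,"tz": 0,"turn": 0.15,"grip": 0.75}
    - {"tx": -0.7,"ty": -0.46,"tz": 0,"turn": 0.15,"grip": 0.75}
    - {"tx": -0.71,"ty": -0.45,"tz": 0,"turn": 0.15,"grip": 0.75}
    - {"tx": -0.72,"ty": -0.43,"tz": 0,"turn": 0.15,"grip": 0.75}
    - {"tx": -0.72,"ty": -0.42,"tz": 0,"turn": 0.15,"grip": 0.75}
    - {"tx": -0.73,"ty": -0.4,"tz": 0,"turn": 0.15,"grip": 0.75}
    - {"tx": -0.74,"ty": -0.38,"tz": 0,"turn": 0.15,"grip": 0.75}
    - {"tx": -0.75,"ty": -0.37,"tz": 0,"turn": 0.15,"grip": 0.75}
    - {"tx": -0.77,"ty": -0.35,"tz": 0,"turn": 0.15,"grip": 0.75}
    - {"tx": -0.4,"ty": -0.69,"tz": 0,"turn": 0.15,"grip": 0.75}
    - {"tx": -0.42,"ty": -0.68,"tz": 0,"turn": 0.15,"grip": 0.75}
    - {"tx": -0.43,"ty": -0.67,"tz": 0,"turn": 0.15,"grip": 0.75}

```text
time: 1.6
position: [0.4818, 0.1051, 0.2362]
tool_rot: [-0.906, -3.008, 0.0]
ft_force: [0.3, -0.2, 0.5]
grip_width: 0.75
grip_force: 0.0
```

Run:
```python
from h import *
plan((.483,-.182,.22,50),(.483,-.182,.13,50))
```

```text
t1.60 p [0.4818 0.1051 0.2362] yaw 56.5 F [ 0.3 -0.2  0.5] w 0.750 gf 0.0
-> (0.483, -0.182, 0.22, 50) 6 rows
-0.44 -0.66 0.05 0.14
-0.46 -0.65 0.04 0.13
-0.47 -0.65 0.05 0.14
-0.48 -0.64 0.04 0.13
-0.49 -0.63 0.05 0.14
-0.5 -0.62 0.04 0.13
-> (0.483, -0.182, 0.13, 50) 2 rows
-0.0 0.0 0.75 0.0
-0.0 0.0 0.75 0.0
```

Request:
send_rows:
  steps:
    - {"tx": -0.44,"ty": -0.66,"tz": 0.05,"turn": 0.14,"grip": 0.75}
    - {"tx": -0.46,"ty": -0.65,"tz": 0.04,"turn": 0.13,"grip": 0.75}
    - {"tx": -0.47,"ty": -0.65,"tz": 0.05,"turn": 0.14,"grip": 0.75}
    - {"tx": -0.48,"ty": -0.64,"tz": 0.04,"turn": 0.13,"grip": 0.75}
    - {"tx": -0.49,"ty": -0.63,"tz": 0.05,"turn": 0.14,"grip": 0.75}
    - {"tx": -0.5,"ty": -0.62,"tz": 0.04,"turn": 0.13,"grip": 0.75}
    - {"tx": 0,"ty": 0,"tz": 0.75,"turn": 0,"grip": 0.75}
    - {"tx": 0,"ty": 0,"tz": 0.75,"turn": 0,"grip": 0.75}
    - {"grip": 0.75}

```text
validation failed for argument at $.st...
```

Run:
```python
from h import *
plan((.483,-.182,.087,50))
im=snap("side","pics/s1.png")
a=cv2.imread("pics/s1.png")[205:325,245:385];cv2.imwrite("pics/s1c.png",cv2.resize(a,None,fx=5,fy=5,interpolation=cv2.INTER_CUBIC))
```

```text
t1.60 p [0.4818 0.1051 0.2362] yaw 56.5 F [ 0.3 -0.2  0.5] w 0.750 gf 0.0
-> (0.483, -0.182, 0.087, 50) 7 rows
-0.38 -0.57 0.36 0.12
-0.39 -0.56 0.35 0.12
-0.4 -0.56 0.36 0.11
-0.41 -0.55 0.35 0.12
-0.41 -0.54 0.36 0.11
-0.43 -0.53 0.35 0.12
-0.43 -0.53 0.36 0.11
```

View pics/s1c.png

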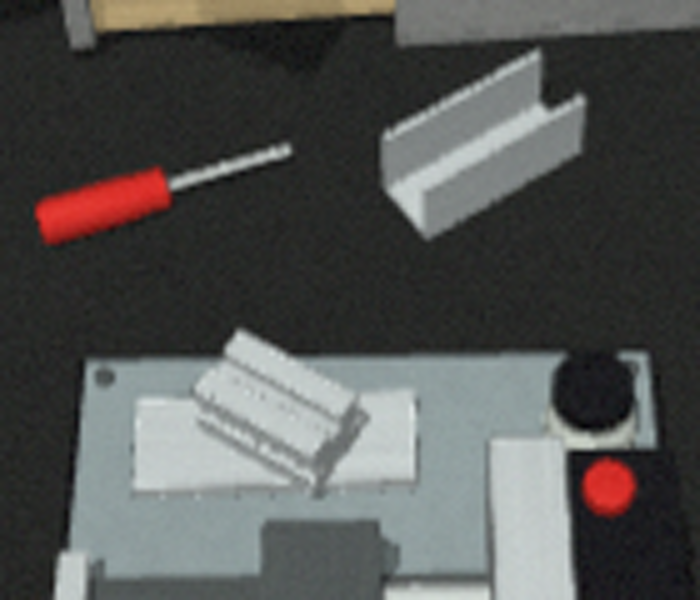

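The move was refused because every row needs all its fields. The picture shows the stub and plate still in place, with the stub centred near (280,410) in the crop. Resending.

Request:
send_rows:
  steps:
    - {"tx": -0.44,"ty": -0.66,"tz": 0.05,"turn": 0.14,"grip": 0.75}
    - {"tx": -0.46,"ty": -0.65,"tz": 0.04,"turn": 0.13,"grip": 0.75}
    - {"tx": -0.47,"ty": -0.65,"tz": 0.05,"turn": 0.14,"grip": 0.75}
    - {"tx": -0.48,"ty": -0.64,"tz": 0.04,"turn": 0.13,"grip": 0.75}
    - {"tx": -0.49,"ty": -0.63,"tz": 0.05,"turn": 0.14,"grip": 0.75}
    - {"tx": -0.5,"ty": -0.62,"tz": 0.04,"turn": 0.13,"grip": 0.75}
    - {"tx": 0,"ty": 0,"tz": 0.75,"turn": 0,"grip": 0.75}
    - {"tx": 0,"ty": 0,"tz": 0.75,"turn": 0,"grip": 0.75}
    - {"tx": 0,"ty": 0,"tz": 0,"turn": 0,"grip": 0.75}

```text
time: 2.78
position: [0.4804, -0.1795, 0.1273]
tool_rot: [-1.071, -2.945, 0.003]
ft_force: [0.0, 0.7, 0.0]
grip_width: 0.75
grip_force: 0.0
```

Run:
```python
from h import *
plan((.483,-.182,.087,50))
im=snap("side","pics/s2.png")
a=cv2.imread("pics/s2.png")[205:325,245:385];cv2.imwrite("pics/s2c.png",cv2.resize(a,None,fx=5,fy=5,interpolation=cv2.INTER_CUBIC))
```

```text
t2.77 p [ 0.4804 -0.1795  0.1273] yaw 50.0 F [0.  0.7 0. ] w 0.750 gf 0.0
-> (0.483, -0.182, 0.087, 50) 1 rows
-0.06 -0.0 0.67 0.0
```

View pics/s2c.png

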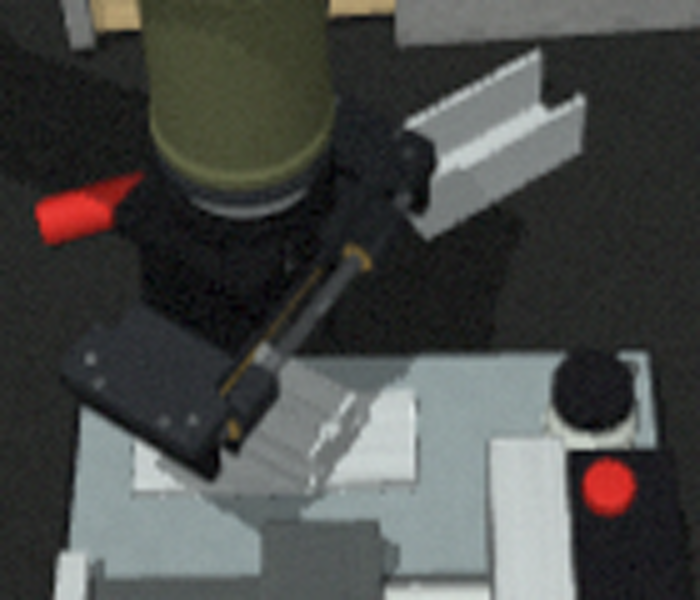

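The gripper hangs over the stub, and the near finger at (225,450) in the crop is clear of it. Descending and gripping.

Request:
send_rows:
  newtons: 30
  steps:
    - {"tx": -0.03,"ty": 0,"tz": 0.33,"turn": 0,"grip": 0.75}
    - {"tx": -0.03,"ty": 0,"tz": 0.33,"turn": 0,"grip": 0.75}
    - {"tx": 0,"ty": 0,"tz": 0,"turn": 0,"grip": 0.4}
    - {"tx": 0,"ty": 0,"tz": 0,"turn": 0,"grip": 0.4}
    - {"tx": 0,"ty": 0,"tz": 0,"turn": 0,"grip": 0.4}
    - {"tx": 0,"ty": 0,"tz": 0,"turn": 0,"grip": 0.4}

```text
time: 3.58
position: [0.4868, -0.1828, 0.092]
tool_rot: [1.072, 2.951, 0.001]
ft_force: [-1.5, 0.5, 5.4]
grip_width: 0.458
grip_force: 30.0
```

Run:
```python
from h import *
plan((.483,-.182,.23,50),(.5,.3,.23,87.5))
```

```text
t3.58 p [ 0.4868 -0.1828  0.092 ] yaw 50.1 F [-1.5  0.5  5.4] w 0.458 gf 30.0
-> (0.483, -0.182, 0.23, 50) 3 rows
0.02 -0.01 -0.77 0.0
0.02 -0.01 -0.77 0.0
0.01 -0.01 -0.76 0.01
-> (0.5, 0.3, 0.23, 87.5) 10 rows
0.5 0.63 -0.0 -0.47
0.45 0.67 -0.0 -0.47
0.41 0.69 -0.0 -0.47
0.36 0.72 -0.0 -0.47
0.31 0.74 -0.0 -0.47
0.26 0.76 -0.0 -0.47
0.22 0.78 -0.0 -0.47
0.16 0.79 -0.0 -0.47
0.11 0.79 -0.0 -0.46
0.07 0.8 -0.0 -0.47
```

Request:
send_rows:
  steps:
    - {"tx": 0.02,"ty": 0,"tz": -0.77,"turn": 0,"grip": 0.4}
    - {"tx": 0.02,"ty": 0,"tz": -0.77,"turn": 0,"grip": 0.4}
    - {"tx": 0.01,"ty": 0,"tz": -0.76,"turn": 0,"grip": 0.4}
    - {"tx": 0.5,"ty": 0.63,"tz": 0,"turn": -0.47,"grip": 0.4}
    - {"tx": 0.45,"ty": 0.67,"tz": 0,"turn": -0.47,"grip": 0.4}
    - {"tx": 0.41,"ty": 0.69,"tz": 0,"turn": -0.47,"grip": 0.4}
    - {"tx": 0.36,"ty": 0.72,"tz": 0,"turn": -0.47,"grip": 0.4}
    - {"tx": 0.31,"ty": 0.74,"tz": 0,"turn": -0.47,"grip": 0.4}
    - {"tx": 0.26,"ty": 0.76,"tz": 0,"turn": -0.47,"grip": 0.4}
    - {"tx": 0.22,"ty": 0.78,"tz": 0,"turn": -0.47,"grip": 0.4}
    - {"tx": 0.16,"ty": 0.79,"tz": 0,"turn": -0.47,"grip": 0.4}
    - {"tx": 0.11,"ty": 0.79,"tz": 0,"turn": -0.46,"grip": 0.4}

```text
time: 5.08
position: [0.4985, 0.2548, 0.2287]
tool_rot: [-0.166, -3.137, 0.0]
ft_force: [-0.1, 0.1, -1.4]
grip_width: 0.463
grip_force: 30.0
```

Run:
```python
from h import *
plan((.492,.354,.23,87.5),(.492,.354,.07,87.5))
im=snap("top","pics/t2.png")
a=cv2.imread("pics/t2.png")[140:300,180:460];cv2.imwrite("pics/t2c.png",cv2.resize(a,None,fx=2.8,fy=2.8,interpolation=cv2.INTER_CUBIC))
```

```text
t5.08 p [0.4985 0.2548 0.2287] yaw 83.9 F [-0.1  0.1 -1.4] w 0.463 gf 30.0
-> (0.492, 0.354, 0.23, 87.5) 2 rows
0.14 0.82 -0.01 -0.22
0.12 0.82 -0.01 -0.23
-> (0.492, 0.354, 0.07, 87.5) 4 rows
-0.0 -0.0 0.67 0.0
-0.0 -0.0 0.67 0.0
-0.0 -0.0 0.66 0.0
-0.0 -0.0 0.67 0.0
```

View pics/t2c.png

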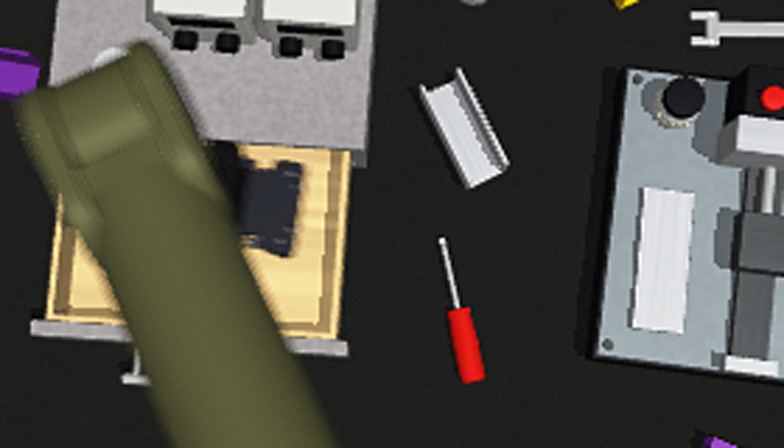

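The stub is held. The plate is alone on the rig, with crop corners (643,188), (693,191), (683,333) and (631,328). Lowering the stub into the left of the drawer.

Request:
send_rows:
  steps:
    - {"tx": 0.14,"ty": 0.82,"tz": 0,"turn": -0.22,"grip": 0.4}
    - {"tx": 0.12,"ty": 0.82,"tz": 0,"turn": -0.23,"grip": 0.4}
    - {"tx": 0,"ty": 0,"tz": 0.67,"turn": 0,"grip": 0.4}
    - {"tx": 0,"ty": 0,"tz": 0.67,"turn": 0,"grip": 0.4}
    - {"tx": 0,"ty": 0,"tz": 0.66,"turn": 0,"grip": 0.4}
    - {"tx": 0,"ty": 0,"tz": 0.67,"turn": 0,"grip": 0.4}
    - {"tx": 0,"ty": 0,"tz": 0,"turn": 0,"grip": 0.4}

```text
time: 6.0
position: [0.4897, 0.3506, 0.0651]
tool_rot: [-0.071, -3.135, 0.008]
ft_force: [1.0, -0.6, 0.2]
grip_width: 0.455
grip_force: 30.0
```

Request:
send_rows:
  steps:
    - {"tx": 0,"ty": 0,"tz": 0.1,"turn": 0,"grip": 0.4}
    - {"tx": 0,"ty": 0,"tz": 0.1,"turn": 0,"grip": 0.4}
    - {"tx": 0,"ty": 0,"tz": 0,"turn": 0,"grip": 0.4}

```text
time: 6.38
position: [0.4926, 0.353, 0.0572]
tool_rot: [0.071, 3.14, 0.001]
ft_force: [-0.2, 0.5, -0.1]
grip_width: 0.455
grip_force: 30.0
```

Run:
```python
from h import *
plan((.479,-.183,.0705,85.5))
T=dict(np.load("pics/t2.npz"))
P=np.array([ray(T,(U+.5)/2.8-.5+180,(V+.5)/2.8-.5+140,.066) for U,V in((643,188),(693,191),(683,333),(631,328))])
print(P.round(3),P.mean(0),np.degrees(np.arctan2(*(P[0]+P[1]-P[2]-P[3])[1::-1])))
```

```text
t6.38 p [0.4926 0.353  0.0572] yaw 87.4 F [-0.2  0.5 -0.1] w 0.455 gf 30.0
-> (0.479, -0.183, 0.0705, 85.5) 11 rows
-0.02 -0.81 -0.02 0.02
-0.02 -0.81 -0.02 0.02
-0.02 -0.81 -0.02 0.02
-0.02 -0.81 -0.02 0.02
-0.02 -0.81 -0.02 0.02
-0.03 -0.81 -0.02 0.02
-0.03 -0.81 -0.02 0.02
-0.03 -0.82 -0.02 0.02
-0.04 -0.81 -0.02 0.03
-0.04 -0.82 -0.02 0.02
-0.03 -0.81 -0.03 0.03
[[ 0.547 -0.164  0.066]
 [ 0.545 -0.214  0.066]
 [ 0.405 -0.203  0.066]
 [ 0.409 -0.152  0.066]] [ 0.47663402 -0.18320705  0.066     ] -4.789717929263813
```

Request:
send_rows:
  steps:
    - {"tx": 0,"ty": 0,"tz": 0.08,"turn": 0,"grip": 0.4}
    - {"tx": 0,"ty": 0,"tz": 0,"turn": 0,"grip": 0.4}
    - {"tx": 0,"ty": 0,"tz": 0,"turn": 0,"grip": 0.4}

```text
time: 6.75
position: [0.4924, 0.3528, 0.0519]
tool_rot: [0.071, 3.141, 0.0]
ft_force: [-0.3, 1.1, -0.2]
grip_width: 0.456
grip_force: 30.0
```

Request:
send_rows:
  steps:
    - {"tx": 0,"ty": 0,"tz": 0.07,"turn": 0,"grip": 0.4}
    - {"tx": 0,"ty": 0,"tz": 0,"turn": 0,"grip": 0.4}
    - {"tx": 0,"ty": 0,"tz": 0,"turn": 0,"grip": 0.4}

```text
time: 7.12
position: [0.4929, 0.353, 0.0479]
tool_rot: [0.071, 3.14, 0.001]
ft_force: [0.1, -0.3, 1.3]
grip_width: 0.458
grip_force: 30.0
```

Request:
send_rows:
  steps:
    - {"tx": 0,"ty": 0,"tz": 0.07,"turn": 0,"grip": 0.4}
    - {"tx": 0,"ty": 0,"tz": 0,"turn": 0,"grip": 0.4}
    - {"tx": 0,"ty": 0,"tz": 0,"turn": 0,"grip": 0.4}

```text
time: 7.5
position: [0.4961, 0.3528, 0.0479]
tool_rot: [0.072, 3.134, 0.004]
ft_force: [-0.0, -4.7, 18.8]
grip_width: 0.452
grip_force: 30.0
```

Contact at floor height (about 0.022). Relieving the press and releasing.

Request:
send_rows:
  steps:
    - {"tx": 0,"ty": 0,"tz": -0.07,"turn": 0,"grip": 0.4}
    - {"tx": 0,"ty": 0,"tz": 0,"turn": 0,"grip": 0.58}
    - {"tx": 0,"ty": 0,"tz": 0,"turn": 0,"grip": 0.58}
    - {"tx": 0,"ty": 0,"tz": -0.3,"turn": 0,"grip": 0.58}
    - {"tx": 0,"ty": 0,"tz": -0.7,"turn": 0,"grip": 0.58}
    - {"tx": 0,"ty": 0,"tz": -0.8,"turn": 0,"grip": 0.58}
    - {"tx": 0,"ty": 0,"tz": -0.8,"turn": 0,"grip": 0.58}

```text
time: 8.38
position: [0.4923, 0.3527, 0.2062]
tool_rot: [0.071, 3.14, 0.001]
ft_force: [0.1, -0.4, 0.1]
grip_width: 0.58
grip_force: 0.0
```

Run:
```python
from h import *
plan((.478,-.183,.2,85.5))
```

```text
t8.38 p [0.4923 0.3527 0.2062] yaw 87.4 F [ 0.1 -0.4  0.1] w 0.580 gf 0.0
-> (0.478, -0.183, 0.2, 85.5) 11 rows
-0.02 -0.81 0.01 0.02
-0.02 -0.81 0.01 0.02
-0.02 -0.81 0.01 0.02
-0.02 -0.81 0.01 0.02
-0.02 -0.81 0.01 0.02
-0.03 -0.81 0.01 0.02
-0.03 -0.81 0.01 0.02
-0.03 -0.81 0.01 0.02
-0.03 -0.82 0.01 0.03
-0.04 -0.81 0.0 0.02
-0.03 -0.82 0.01 0.03
```

Request:
send_rows:
  steps:
    - {"tx": -0.02,"ty": -0.81,"tz": 0.01,"turn": 0.02,"grip": 0.75}
    - {"tx": -0.02,"ty": -0.81,"tz": 0.01,"turn": 0.02,"grip": 0.75}
    - {"tx": -0.02,"ty": -0.81,"tz": 0.01,"turn": 0.02,"grip": 0.75}
    - {"tx": -0.02,"ty": -0.81,"tz": 0.01,"turn": 0.02,"grip": 0.75}
    - {"tx": -0.02,"ty": -0.81,"tz": 0.01,"turn": 0.02,"grip": 0.75}
    - {"tx": -0.03,"ty": -0.81,"tz": 0.01,"turn": 0.02,"grip": 0.75}
    - {"tx": -0.03,"ty": -0.81,"tz": 0.01,"turn": 0.02,"grip": 0.75}
    - {"tx": -0.03,"ty": -0.81,"tz": 0.01,"turn": 0.02,"grip": 0.75}
    - {"tx": -0.03,"ty": -0.81,"tz": 0.01,"turn": 0.02,"grip": 0.75}
    - {"tx": -0.03,"ty": -0.81,"tz": 0,"turn": 0.03,"grip": 0.75}
    - {"tx": -0.03,"ty": -0.81,"tz": 0,"turn": 0.03,"grip": 0.75}
    - {"tx": 0,"ty": 0,"tz": 0,"turn": 0,"grip": 0.75}

```text
time: 9.88
position: [0.4765, -0.1866, 0.1995]
tool_rot: [0.136, 3.137, -0.002]
ft_force: [0.1, 0.6, 1.0]
grip_width: 0.749
grip_force: 0.0
```

Run:
```python
from h import *
plan((.478,-.183,.2,85.5),(.478,-.183,.085,85.5))
```

```text
t9.88 p [ 0.4765 -0.1866  0.1995] yaw 85.0 F [0.1 0.6 1. ] w 0.749 gf 0.0
-> (0.478, -0.183, 0.2, 85.5) 1 rows
-0.02 0.06 -0.01 -0.06
-> (0.478, -0.183, 0.085, 85.5) 3 rows
0.0 0.0 0.64 0.0
0.0 0.0 0.64 0.0
0.0 0.01 0.64 0.0
```

Request:
send_rows:
  steps:
    - {"tx": 0,"ty": 0,"tz": 0.64,"turn": -0.02,"grip": 0.75}
    - {"tx": 0,"ty": 0,"tz": 0.64,"turn": -0.02,"grip": 0.75}
    - {"tx": 0,"ty": 0,"tz": 0.6,"turn": 0,"grip": 0.75}
    - {"tx": 0,"ty": 0,"tz": 0,"turn": 0,"grip": 0.75}
    - {"tx": 0,"ty": 0,"tz": 0,"turn": 0,"grip": 0.75}

```text
time: 10.5
position: [0.4786, -0.1816, 0.0869]
tool_rot: [0.114, 3.137, 0.0]
ft_force: [0.1, 0.0, 0.7]
grip_width: 0.754
grip_force: 0.0
```

Request:
send_rows:
  newtons: 40
  steps:
    - {"tx": 0,"ty": -0.02,"tz": 0.13,"turn": 0,"grip": 0.75}
    - {"tx": 0,"ty": 0,"tz": 0.12,"turn": 0,"grip": 0.75}
    - {"tx": 0,"ty": 0,"tz": 0,"turn": 0,"grip": 0.75}

```text
time: 10.88
position: [0.477, -0.183, 0.07]
tool_rot: [-0.115, -3.139, -0.0]
ft_force: [0.4, 0.8, 0.7]
grip_width: 0.748
grip_force: 0.0
```

Request:
send_rows:
  steps:
    - {"tx": 0,"ty": 0,"tz": 0,"turn": 0,"grip": 0.5}
    - {"tx": 0,"ty": 0,"tz": 0,"turn": 0,"grip": 0.5}
    - {"tx": 0,"ty": 0,"tz": 0,"turn": 0,"grip": 0.5}
    - {"tx": 0,"ty": 0,"tz": 0,"turn": 0,"grip": 0.5}

```text
time: 11.38
position: [0.4775, -0.1831, 0.0705]
tool_rot: [0.115, 3.139, 0.0]
ft_force: [0.6, 0.2, -0.0]
grip_width: 0.569
grip_force: 40.0
```

Run:
```python
from h import *
plan((.477,-.183,.2,85.5),(.495,.278,.2,87.5))
```

```text
t11.38 p [ 0.4775 -0.1831  0.0705] yaw 85.8 F [ 0.6  0.2 -0. ] w 0.569 gf 40.0
-> (0.477, -0.183, 0.2, 85.5) 3 rows
0.0 0.0 -0.72 0.01
0.0 0.0 -0.72 0.01
0.01 0.0 -0.72 0.02
-> (0.495, 0.278, 0.2, 87.5) 10 rows
0.03 0.77 0.0 -0.03
0.03 0.77 0.0 -0.02
0.02 0.77 0.0 -0.03
0.02 0.77 0.0 -0.02
0.02 0.77 0.0 -0.03
0.02 0.77 0.0 -0.02
0.01 0.77 0.0 -0.03
0.01 0.77 0.0 -0.02
0.01 0.76 0.0 -0.03
0.01 0.77 0.0 -0.02
```

Request:
send_rows:
  steps:
    - {"tx": 0,"ty": 0,"tz": -0.5,"turn": 0,"grip": 0.5}
    - {"tx": 0,"ty": 0,"tz": -0.8,"turn": 0,"grip": 0.5}
    - {"tx": 0,"ty": 0,"tz": -0.8,"turn": 0,"grip": 0.5}
    - {"tx": 0.03,"ty": 0.7,"tz": 0,"turn": -0.03,"grip": 0.5}
    - {"tx": 0.03,"ty": 0.8,"tz": 0,"turn": -0.03,"grip": 0.5}
    - {"tx": 0.02,"ty": 0.8,"tz": 0,"turn": -0.03,"grip": 0.5}
    - {"tx": 0.02,"ty": 0.8,"tz": 0,"turn": -0.03,"grip": 0.5}
    - {"tx": 0.02,"ty": 0.8,"tz": 0,"turn": -0.03,"grip": 0.5}
    - {"tx": 0.02,"ty": 0.8,"tz": 0,"turn": -0.03,"grip": 0.5}
    - {"tx": 0.01,"ty": 0.8,"tz": 0,"turn": -0.03,"grip": 0.5}
    - {"tx": 0.01,"ty": 0.8,"tz": 0,"turn": -0.02,"grip": 0.5}
    - {"tx": 0.01,"ty": 0.8,"tz": 0,"turn": -0.02,"grip": 0.5}

```text
time: 12.88
position: [0.4907, 0.2441, 0.1959]
tool_rot: [-0.06, -3.14, 0.001]
ft_force: [0.2, -0.7, -0.9]
grip_width: 0.571
grip_force: 40.0
```

Run:
```python
from h import *
plan((.495,.275,.2,87.5),(.495,.275,.06,87.5))
```

```text
t12.88 p [0.4907 0.2441 0.1959] yaw 87.8 F [ 0.2 -0.7 -0.9] w 0.571 gf 40.0
-> (0.495, 0.275, 0.2, 87.5) 1 rows
-0.05 0.52 -0.07 0.04
-> (0.495, 0.275, 0.06, 87.5) 3 rows
-0.0 -0.0 0.78 -0.0
-0.0 -0.0 0.78 -0.0
-0.0 -0.0 0.77 -0.0
```

Request:
send_rows:
  steps:
    - {"tx": -0.05,"ty": 0.5,"tz": 0,"turn": 0.02,"grip": 0.5}
    - {"tx": 0,"ty": 0,"tz": 0.75,"turn": 0,"grip": 0.5}
    - {"tx": 0,"ty": 0,"tz": 0.75,"turn": 0,"grip": 0.5}
    - {"tx": 0,"ty": 0,"tz": 0.75,"turn": 0,"grip": 0.5}
    - {"tx": 0,"ty": 0,"tz": 0,"turn": 0,"grip": 0.5}
    - {"tx": 0,"ty": 0,"tz": 0,"turn": 0,"grip": 0.5}

```text
time: 13.62
position: [0.4962, 0.2731, 0.0628]
tool_rot: [0.065, 3.139, 0.001]
ft_force: [-0.0, -0.4, -1.1]
grip_width: 0.571
grip_force: 40.0
```

Request:
send_rows:
  steps:
    - {"tx": 0,"ty": 0,"tz": 0.2,"turn": 0,"grip": 0.5}
    - {"tx": 0,"ty": 0,"tz": 0.13,"turn": 0,"grip": 0.5}
    - {"tx": 0,"ty": 0,"tz": 0,"turn": 0,"grip": 0.5}
    - {"tx": 0,"ty": 0,"tz": 0,"turn": 0,"grip": 0.5}

```text
time: 14.12
position: [0.4954, 0.2728, 0.0418]
tool_rot: [0.064, 3.141, 0.0]
ft_force: [-0.2, -0.7, -2.2]
grip_width: 0.564
grip_force: 40.0
```

Request:
send_rows:
  steps:
    - {"tx": 0,"ty": 0,"tz": 0.05,"turn": 0,"grip": 0.5}
    - {"tx": 0,"ty": 0,"tz": 0,"turn": 0,"grip": 0.5}
    - {"tx": 0,"ty": 0,"tz": 0,"turn": 0,"grip": 0.5}

```text
time: 14.5
position: [0.4952, 0.2727, 0.0386]
tool_rot: [0.064, 3.141, 0.0]
ft_force: [-0.4, 1.2, -2.1]
grip_width: 0.568
grip_force: 40.0
```

Request:
send_rows:
  steps:
    - {"tx": 0,"ty": 0,"tz": 0.03,"turn": 0,"grip": 0.5}
    - {"tx": 0,"ty": 0,"tz": 0,"turn": 0,"grip": 0.5}
    - {"tx": 0,"ty": 0,"tz": 0,"turn": 0,"grip": 0.69}
    - {"tx": 0,"ty": 0,"tz": 0,"turn": 0,"grip": 0.69}
    - {"tx": 0,"ty": 0,"tz": -0.3,"turn": 0,"grip": 0.69}
    - {"tx": 0,"ty": 0,"tz": -0.7,"turn": 0,"grip": 0.69}
    - {"tx": 0,"ty": 0,"tz": -0.8,"turn": 0,"grip": 0.69}
    - {"tx": 0,"ty": 0,"tz": -0.8,"turn": 0,"grip": 0.69}

```text
time: 15.5
position: [0.4952, 0.2727, 0.1955]
tool_rot: [0.064, 3.14, 0.001]
ft_force: [0.3, 0.6, 0.3]
grip_width: 0.682
grip_force: 0.0
```

Run:
```python
from h import *
plan((.612,.014,.19,117),(.612,.014,.075,117))
```

```text
t15.50 p [0.4952 0.2727 0.1955] yaw 87.6 F [0.3 0.6 0.3] w 0.682 gf 0.0
-> (0.612, 0.014, 0.19, 117) 6 rows
-0.35 -0.7 0.02 -0.61
-0.29 -0.73 0.01 -0.61
-0.23 -0.76 0.02 -0.61
-0.17 -0.77 0.01 -0.61
-0.1 -0.78 0.02 -0.61
-0.03 -0.79 0.01 -0.62
-> (0.612, 0.014, 0.075, 117) 3 rows
0.0 -0.0 0.64 0.0
0.0 -0.0 0.64 0.0
0.01 -0.0 0.64 0.0
```

Run:
```python
from h import *
plan((.587,.001,.19,117),(.587,.001,.075,117))
```

```text
t15.50 p [0.4952 0.2727 0.1955] yaw 87.6 F [0.3 0.6 0.3] w 0.682 gf 0.0
-> (0.587, 0.001, 0.19, 117) 6 rows
-0.29 -0.74 0.02 -0.61
-0.22 -0.77 0.01 -0.61
-0.15 -0.78 0.02 -0.61
-0.09 -0.79 0.01 -0.61
-0.02 -0.8 0.02 -0.61
0.05 -0.79 0.01 -0.62
-> (0.587, 0.001, 0.075, 117) 3 rows
-0.0 -0.0 0.64 0.0
-0.0 -0.0 0.64 0.0
-0.0 -0.0 0.64 0.0
```

Request:
send_rows:
  steps:
    - {"tx": -0.29,"ty": -0.74,"tz": 0,"turn": -0.61,"grip": 0.8}
    - {"tx": -0.22,"ty": -0.77,"tz": 0,"turn": -0.61,"grip": 0.8}
    - {"tx": -0.15,"ty": -0.78,"tz": 0,"turn": -0.61,"grip": 0.8}
    - {"tx": -0.09,"ty": -0.79,"tz": 0,"turn": -0.61,"grip": 0.8}
    - {"tx": -0.02,"ty": -0.8,"tz": 0,"turn": -0.61,"grip": 0.8}
    - {"tx": 0.05,"ty": -0.79,"tz": 0,"turn": -0.62,"grip": 0.8}
    - {"tx": 0,"ty": 0,"tz": 0.6,"turn": 0,"grip": 0.8}
    - {"tx": 0,"ty": 0,"tz": 0.6,"turn": 0,"grip": 0.8}
    - {"tx": 0,"ty": 0,"tz": 0,"turn": 0,"grip": 0.8}
    - {"tx": 0,"ty": 0,"tz": 0,"turn": 0,"grip": 0.8}

```text
time: 16.75
position: [0.5877, 0.0013, 0.1227]
tool_rot: [-0.734, 3.052, -0.0]
ft_force: [1.3, -0.5, -0.6]
grip_width: 0.803
grip_force: 0.0
```

Run:
```python
from h import *
plan((.587,.001,.042,117))
im=snap("side","pics/s3.png")
a=cv2.imread("pics/s3.png")[110:290,235:425];cv2.imwrite("pics/s3c.png",cv2.resize(a,None,fx=3.3,fy=3.3,interpolation=cv2.INTER_CUBIC))
```

```text
t16.75 p [0.5877 0.0013 0.1227] yaw 117.0 F [ 1.3 -0.5 -0.6] w 0.803 gf 0.0
-> (0.587, 0.001, 0.042, 117) 2 rows
0.01 0.0 0.67 0.0
0.01 0.0 0.67 0.0
```

View pics/s3c.png

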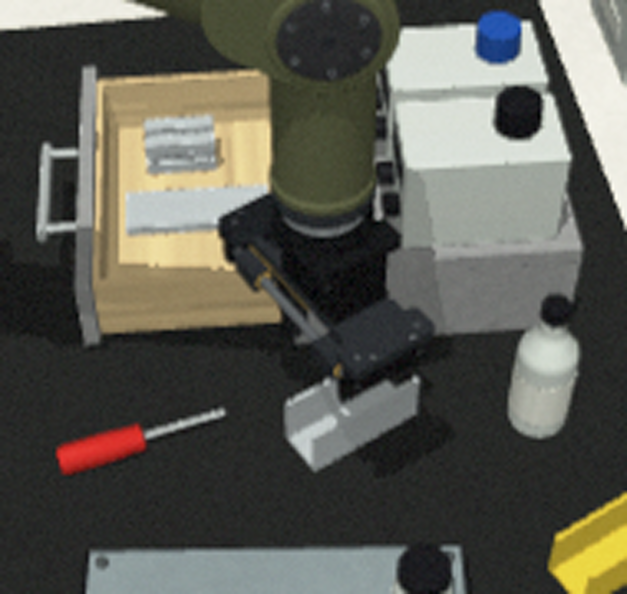

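The stub at (180,143) and the plate at (195,210) lie flat in the drawer. The gripper is over the channel and clear of the cabinet. Descending gently.

Request:
send_rows:
  steps:
    - {"tx": 0,"ty": 0,"tz": 0.4,"turn": 0,"grip": 0.8}
    - {"tx": 0,"ty": 0,"tz": 0.3,"turn": 0,"grip": 0.8}
    - {"tx": 0,"ty": 0,"tz": 0.2,"turn": 0,"grip": 0.8}
    - {"tx": 0,"ty": 0,"tz": 0,"turn": 0,"grip": 0.8}

```text
time: 17.3
position: [0.5862, 0.0011, 0.0661]
tool_rot: [0.734, -3.053, -0.0]
ft_force: [-0.3, 0.1, -0.2]
grip_width: 0.797
grip_force: 0.0
```

Request:
send_rows:
  steps:
    - {"tx": 0,"ty": 0,"tz": 0.2,"turn": 0,"grip": 0.8}
    - {"tx": 0,"ty": 0,"tz": 0.2,"turn": 0,"grip": 0.8}
    - {"tx": 0,"ty": 0,"tz": 0,"turn": 0,"grip": 0.8}

```text
time: 17.68
position: [0.5857, 0.001, 0.0414]
tool_rot: [0.733, -3.052, -0.0]
ft_force: [0.1, 0.1, -0.3]
grip_width: 0.799
grip_force: 0.0
```

Request:
send_rows:
  newtons: 30
  steps:
    - {"tx": 0,"ty": 0,"tz": 0,"turn": 0,"grip": 0.45}
    - {"tx": 0,"ty": 0,"tz": 0,"turn": 0,"grip": 0.45}
    - {"tx": 0,"ty": 0,"tz": 0,"turn": 0,"grip": 0.45}
    - {"tx": 0,"ty": 0,"tz": 0,"turn": 0,"grip": 0.45}
    - {"tx": 0,"ty": 0,"tz": 0,"turn": 0,"grip": 0.45}

```text
time: 18.3
position: [0.587, 0.0009, 0.0431]
tool_rot: [-0.734, 3.054, -0.0]
ft_force: [0.0, -1.5, 2.5]
grip_width: 0.517
grip_force: 30.0
```

Run:
```python
from h import *
plan((.587,.001,.2,117),(.463,.1905,.2,87.5),(.463,.1905,.09,87.5))
```

```text
t18.30 p [0.587  0.0009 0.0431] yaw 117.0 F [ 0.  -1.5  2.5] w 0.517 gf 30.0
-> (0.587, 0.001, 0.2, 117) 4 rows
-0.0 0.0 -0.65 0.0
-0.0 0.0 -0.65 0.0
-0.0 0.0 -0.66 0.0
-0.0 0.0 -0.65 0.0
-> (0.463, 0.1905, 0.2, 87.5) 5 rows
0.08 0.75 -0.0 0.74
0.16 0.74 -0.0 0.74
0.23 0.72 -0.0 0.74
0.31 0.69 -0.0 0.73
0.37 0.65 -0.01 0.74
-> (0.463, 0.1905, 0.09, 87.5) 3 rows
0.0 0.0 0.61 -0.0
0.0 0.0 0.61 -0.0
0.0 0.0 0.62 -0.0
```

Request:
send_rows:
  steps:
    - {"tx": 0,"ty": 0,"tz": -0.5,"turn": 0,"grip": 0.45}
    - {"tx": 0,"ty": 0,"tz": -0.7,"turn": 0,"grip": 0.45}
    - {"tx": 0,"ty": 0,"tz": -0.7,"turn": 0,"grip": 0.45}
    - {"tx": 0,"ty": 0,"tz": -0.7,"turn": 0,"grip": 0.45}
    - {"tx": 0.08,"ty": 0.75,"tz": 0,"turn": 0.74,"grip": 0.45}
    - {"tx": 0.16,"ty": 0.74,"tz": 0,"turn": 0.74,"grip": 0.45}
    - {"tx": 0.23,"ty": 0.72,"tz": 0,"turn": 0.74,"grip": 0.45}
    - {"tx": 0.31,"ty": 0.69,"tz": 0,"turn": 0.73,"grip": 0.45}
    - {"tx": 0.37,"ty": 0.65,"tz": 0,"turn": 0.74,"grip": 0.45}
    - {"tx": 0,"ty": 0,"tz": 0,"turn": 0,"grip": 0.45}
    - {"tx": 0,"ty": 0,"tz": 0,"turn": 0,"grip": 0.45}

```text
time: 19.68
position: [0.463, 0.1899, 0.1985]
tool_rot: [-0.068, -3.141, 0.001]
ft_force: [0.0, -0.7, -1.5]
grip_width: 0.514
grip_force: 30.0
```

Run:
```python
from h import *
plan((.463,.1905,.2,87.5),(.463,.1905,.075,87.5))
im=snap("top","pics/t4.png")
a=cv2.imread("pics/t4.png")[100:300,180:420];cv2.imwrite("pics/t4c.png",cv2.resize(a,None,fx=3,fy=3,interpolation=cv2.INTER_CUBIC))
```

```text
t19.68 p [0.463  0.1899 0.1985] yaw 87.5 F [ 0.  -0.7 -1.5] w 0.514 gf 30.0
-> (0.463, 0.1905, 0.2, 87.5) 1 rows
-0.0 0.01 -0.02 0.0
-> (0.463, 0.1905, 0.075, 87.5) 3 rows
-0.0 0.0 0.69 0.0
-0.0 0.0 0.69 0.0
-0.0 0.0 0.7 0.0
```

View pics/t4c.png

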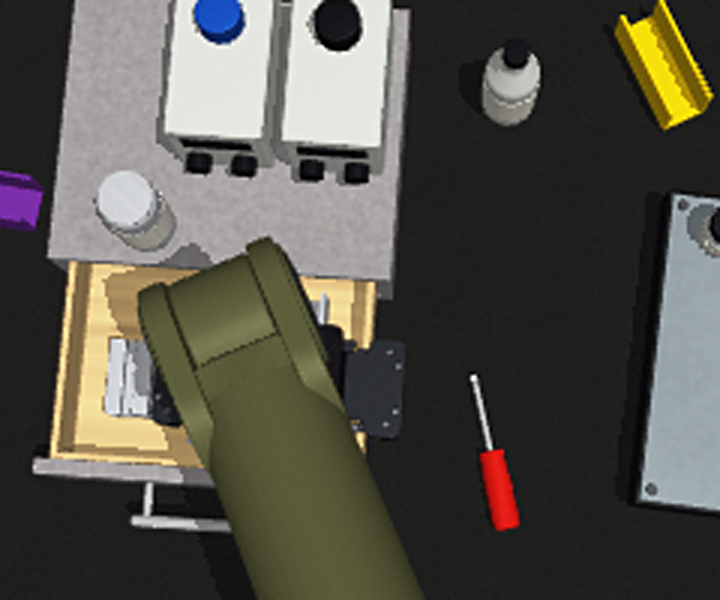

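The channel's end shows at (322,305), inside the drawer's right part. The other things are where they were. Lowering.

Request:
send_rows:
  steps:
    - {"tx": 0,"ty": 0,"tz": 0.7,"turn": 0,"grip": 0.45}
    - {"tx": 0,"ty": 0,"tz": 0.7,"turn": 0,"grip": 0.45}
    - {"tx": 0,"ty": 0,"tz": 0.6,"turn": 0,"grip": 0.45}
    - {"tx": 0,"ty": 0,"tz": 0,"turn": 0,"grip": 0.45}
    - {"tx": 0,"ty": 0,"tz": 0,"turn": 0,"grip": 0.45}

```text
time: 20.35
position: [0.4644, 0.1901, 0.0801]
tool_rot: [0.071, 3.139, 0.001]
ft_force: [0.0, -0.3, -0.5]
grip_width: 0.514
grip_force: 30.0
```

Request:
send_rows:
  steps:
    - {"tx": 0,"ty": 0,"tz": 0.12,"turn": 0,"grip": 0.45}
    - {"tx": 0,"ty": 0,"tz": 0,"turn": 0,"grip": 0.45}
    - {"tx": 0,"ty": 0,"tz": 0,"turn": 0,"grip": 0.45}

```text
time: 20.72
position: [0.4632, 0.1907, 0.072]
tool_rot: [0.068, 3.14, 0.001]
ft_force: [0.2, -0.8, -2.2]
grip_width: 0.517
grip_force: 30.0
```

Channel bottom is about 0.029; the floor is about 0.020–0.022.

Request:
send_rows:
  steps:
    - {"tx": 0,"ty": 0,"tz": 0.1,"turn": 0,"grip": 0.45}
    - {"tx": 0,"ty": 0,"tz": 0,"turn": 0,"grip": 0.45}
    - {"tx": 0,"ty": 0,"tz": 0,"turn": 0,"grip": 0.45}

```text
time: 21.1
position: [0.4628, 0.1904, 0.0654]
tool_rot: [-0.069, -3.14, 0.0]
ft_force: [-0.0, 0.2, -0.9]
grip_width: 0.511
grip_force: 30.0
```

Request:
send_rows:
  steps:
    - {"tx": 0,"ty": 0,"tz": 0.04,"turn": 0,"grip": 0.45}
    - {"tx": 0,"ty": 0,"tz": 0,"turn": 0,"grip": 0.45}
    - {"tx": 0,"ty": 0,"tz": 0,"turn": 0,"grip": 0.45}

```text
time: 21.48
position: [0.4649, 0.1905, 0.0651]
tool_rot: [0.069, 3.137, 0.001]
ft_force: [-0.5, -2.9, 8.4]
grip_width: 0.517
grip_force: 30.0
```

Contact. Releasing, then rising.

Request:
send_rows:
  steps:
    - {"tx": 0,"ty": 0,"tz": -0.03,"turn": 0,"grip": 0.45}
    - {"tx": 0,"ty": 0,"tz": 0,"turn": 0,"grip": 0.64}
    - {"tx": 0,"ty": 0,"tz": 0,"turn": 0,"grip": 0.64}
    - {"tx": 0,"ty": 0,"tz": 0,"turn": 0,"grip": 0.64}
    - {"tx": 0,"ty": 0,"tz": -0.3,"turn": 0,"grip": 0.64}
    - {"tx": 0,"ty": 0,"tz": -0.7,"turn": 0,"grip": 0.64}
    - {"tx": 0,"ty": 0,"tz": -0.8,"turn": 0,"grip": 0.64}
    - {"tx": 0,"ty": 0,"tz": 0,"turn": 0,"grip": 0.3}

```text
time: 22.48
position: [0.4655, 0.1917, 0.177]
tool_rot: [0.068, 3.134, 0.007]
ft_force: [-0.2, 0.5, -0.3]
grip_width: 0.59
grip_force: 0.0
```

Run:
```python
from h import *
T=dict(np.load("pics/t4.npz"));S=dict(np.load("pics/s3.npz"))
print("top handle bar left end, z .04/.06/.08",[ray(T,(132+.5)/3-.5+180,(520+.5)/3-.5+100,z).round(3) for z in(.04,.06,.08)])
f=lambda U,V,z:ray(S,(U+.5)/3.3-.5+235,(V+.5)/3.3-.5+110,z).round(3)
for z in(.04,.06,.08): print("side bar ends",z,f(45,147,z),f(42,237,z))
plan((.5,.2,.2,87.5),(.325,.282,.2,87.5))
```

```text
top handle bar left end, z .04/.06/.08 [array([0.355, 0.346, 0.04 ]), array([0.355, 0.342, 0.06 ]), array([0.354, 0.338, 0.08 ])]
side bar ends 0.04 [0.353 0.371 0.04 ] [0.349 0.244 0.04 ]
side bar ends 0.06 [0.356 0.349 0.06 ] [0.352 0.225 0.06 ]
side bar ends 0.08 [0.358 0.327 0.08 ] [0.355 0.205 0.08 ]
t22.48 p [0.4655 0.1917 0.177 ] yaw 87.5 F [-0.2  0.5 -0.3] w 0.590 gf 0.0
-> (0.5, 0.2, 0.2, 87.5) 1 rows
-0.57 0.16 -0.38 -0.0
-> (0.325, 0.282, 0.2, 87.5) 4 rows
0.74 0.31 -0.0 -0.0
0.74 0.31 -0.0 -0.0
0.75 0.31 -0.01 -0.0
0.74 0.31 -0.0 -0.0
```

Run:
```python
from h import *
plan((.325,.292,.18,87.5),(.325,.292,.062,87.5))
```

```text
t22.48 p [0.4655 0.1917 0.177 ] yaw 87.5 F [-0.2  0.5 -0.3] w 0.590 gf 0.0
-> (0.325, 0.292, 0.18, 87.5) 4 rows
0.6 0.39 -0.01 -0.0
0.6 0.39 -0.02 -0.0
0.61 0.39 -0.01 -0.0
0.6 0.4 -0.02 -0.0
-> (0.325, 0.292, 0.062, 87.5) 3 rows
0.0 -0.0 0.66 -0.0
0.01 -0.01 0.65 -0.0
0.0 -0.0 0.66 -0.0
```

Request:
send_rows:
  steps:
    - {"tx": 0.6,"ty": 0.39,"tz": 0,"turn": 0,"grip": 0}
    - {"tx": 0.6,"ty": 0.39,"tz": 0,"turn": 0,"grip": 0}
    - {"tx": 0.6,"ty": 0.39,"tz": 0,"turn": 0,"grip": 0}
    - {"tx": 0.6,"ty": 0.4,"tz": 0,"turn": 0,"grip": 0}
    - {"tx": 0,"ty": 0,"tz": 0,"turn": 0,"grip": 0}
    - {"tx": 0,"ty": 0,"tz": 0,"turn": 0,"grip": 0}

```text
time: 23.22
position: [0.3234, 0.2903, 0.1724]
tool_rot: [-0.069, -3.141, 0.001]
ft_force: [0.2, 0.1, -0.8]
grip_width: 0.018
grip_force: 0.0
```

Request:
send_rows:
  steps:
    - {"tx": 0,"ty": 0,"tz": 0.4,"turn": 0,"grip": 0}
    - {"tx": 0,"ty": 0,"tz": 0.4,"turn": 0,"grip": 0}
    - {"tx": 0,"ty": 0,"tz": 0,"turn": 0,"grip": 0}

```text
time: 23.6
position: [0.3231, 0.2888, 0.1232]
tool_rot: [-0.073, -3.138, 0.006]
ft_force: [-0.7, 1.4, -0.6]
grip_width: 0.0
grip_force: 0.0
```

Request:
send_rows:
  steps:
    - {"tx": 0,"ty": 0,"tz": 0.3,"turn": 0,"grip": 0}
    - {"tx": 0,"ty": 0,"tz": 0.3,"turn": 0,"grip": 0}
    - {"tx": 0,"ty": 0,"tz": 0.3,"turn": 0,"grip": 0}
    - {"tx": 0,"ty": 0,"tz": 0.1,"turn": 0,"grip": 0}
    - {"tx": 0,"ty": 0,"tz": 0,"turn": 0,"grip": 0}

```text
time: 24.22
position: [0.3237, 0.2909, 0.0654]
tool_rot: [0.07, 3.141, 0.0]
ft_force: [0.6, 0.1, 0.8]
grip_width: 0.006
grip_force: 0.0
```

Request:
send_rows:
  steps:
    - {"tx": -0.15,"ty": 0,"tz": 0,"turn": 0,"grip": 0}
    - {"tx": -0.15,"ty": 0,"tz": 0,"turn": 0,"grip": 0}
    - {"tx": -0.15,"ty": 0,"tz": 0,"turn": 0,"grip": 0}
    - {"tx": -0.15,"ty": 0,"tz": 0,"turn": 0,"grip": 0}
    - {"tx": -0.15,"ty": 0,"tz": 0,"turn": 0,"grip": 0}

```text
time: 24.85
position: [0.3688, 0.289, 0.065]
tool_rot: [-0.069, -3.141, -0.0]
ft_force: [-1.0, -0.2, -0.2]
grip_width: 0.002
grip_force: 0.6
```

Run:
```python
from h import *
A=np.load("pics/s3.npz")["pixels"];B=snap("side","pics/s4.png")["pixels"]
for r in(206,):
    print(A[r,250:310,:].mean(1).astype(int));print(B[r,250:310,:].mean(1).astype(int))
```

```text
[ 23  28  24  23  27  20  18  23  23 113 116 114 114 106  90 121 123 124
 126 128 126 130 128 129 130 133 130 130 129 132 134 129 132 132 133 135
 132 129 133 130 133 131 130 128 127 130 131 132 128 126 128 128 129 126
 129 126 125 126 126 126]
[ 37  38  40  37  41  33  38  38  40  40  32  36  35  38  36  31  40  38
  65 110 114 114 115  94 117 129 135 146 149 150 151 150 150 151 152 150
 151 150 148 149 150 151 150 151 147 149 147 148 146 146 145 148 147 148
 147 145 145 146 138 137]
```

The drawer front moved about 10 px (≈25 mm), so the push works. Continuing.

Request:
send_rows:
  steps:
    - {"tx": -0.15,"ty": 0,"tz": 0,"turn": 0,"grip": 0}
    - {"tx": -0.15,"ty": 0,"tz": 0,"turn": 0,"grip": 0}
    - {"tx": -0.15,"ty": 0,"tz": 0,"turn": 0,"grip": 0}
    - {"tx": -0.15,"ty": 0,"tz": 0,"turn": 0,"grip": 0}
    - {"tx": -0.15,"ty": 0,"tz": 0,"turn": 0,"grip": 0}
    - {"tx": -0.15,"ty": 0,"tz": 0,"turn": 0,"grip": 0}
    - {"tx": -0.15,"ty": 0,"tz": 0,"turn": 0,"grip": 0}
    - {"tx": -0.15,"ty": 0,"tz": 0,"turn": 0,"grip": 0}
    - {"tx": -0.15,"ty": 0,"tz": 0,"turn": 0,"grip": 0}
    - {"tx": -0.15,"ty": 0,"tz": 0,"turn": 0,"grip": 0}
    - {"tx": -0.15,"ty": 0,"tz": 0,"turn": 0,"grip": 0}
    - {"tx": -0.15,"ty": 0,"tz": 0,"turn": 0,"grip": 0}

```text
time: 26.4
position: [0.4767, 0.2842, 0.065]
tool_rot: [0.069, 3.141, 0.0]
ft_force: [-1.6, -0.6, -0.5]
grip_width: 0.009
grip_force: 0.6
```

Request:
send_rows:
  steps:
    - {"tx": -0.1,"ty": 0,"tz": 0,"turn": 0,"grip": 0}
    - {"tx": -0.1,"ty": 0,"tz": 0,"turn": 0,"grip": 0}
    - {"tx": -0.1,"ty": 0,"tz": 0,"turn": 0,"grip": 0}

```text
time: 26.78
position: [0.4944, 0.2835, 0.0651]
tool_rot: [0.068, 3.141, 0.0]
ft_force: [-1.9, -1.3, 1.1]
grip_width: 0.006
grip_force: 0.6
```

Request:
send_rows:
  steps:
    - {"tx": -0.1,"ty": 0,"tz": 0,"turn": 0,"grip": 0}
    - {"tx": -0.08,"ty": 0,"tz": 0,"turn": 0,"grip": 0}
    - {"tx": -0.05,"ty": 0,"tz": 0,"turn": 0,"grip": 0}

```text
time: 27.15
position: [0.5082, 0.2829, 0.065]
tool_rot: [0.069, 3.141, 0.0]
ft_force: [-0.8, -0.2, 0.4]
grip_width: 0.005
grip_force: 0.5
```

Request:
send_rows:
  steps:
    - {"tx": -0.06,"ty": 0,"tz": 0,"turn": 0,"grip": 0}
    - {"tx": -0.05,"ty": 0,"tz": 0,"turn": 0,"grip": 0}

```text
time: 27.4
position: [0.5146, 0.2826, 0.065]
tool_rot: [0.069, 3.141, 0.0]
ft_force: [-1.0, -0.1, -0.3]
grip_width: 0.004
grip_force: 0.5
```

Request:
send_rows:
  steps:
    - {"tx": -0.05,"ty": 0,"tz": 0,"turn": 0,"grip": 0}
    - {"tx": -0.05,"ty": 0,"tz": 0,"turn": 0,"grip": 0}

```text
time: 27.65
position: [0.5189, 0.2824, 0.0648]
tool_rot: [-0.068, -3.137, 0.001]
ft_force: [-9.0, -2.1, 6.8]
grip_width: 0.003
grip_force: 4.5
```

Reaching the stop; one small press more to be sure.

Request:
send_rows:
  steps:
    - {"tx": -0.05,"ty": 0,"tz": 0,"turn": 0,"grip": 0}
    - {"tx": 0,"ty": 0,"tz": 0,"turn": 0,"grip": 0}

```text
time: 27.9
position: [0.519, 0.2825, 0.0647]
tool_rot: [-0.067, -3.132, 0.003]
ft_force: [-12.7, -1.5, 8.7]
grip_width: 0.005
grip_force: 6.2
```

Run:
```python
from h import *
print(ctrl.get_state()["ft_force"])
B=snap("side","pics/s5.png")["pixels"]
print(B[206,285:350,:].mean(1).astype(int))
```

```text
[-12.68014923  -1.53497196   8.70373681]
[ 38  39  37  38  40  35  41  38  41  43  37  43  38  38  38  31  41  39
  43  37  41  38  37  38  40  39  42  38  38  36  40  37  40  39  96 110
 111 113 115 100 117 117 122 119 122 119 116 120 123 120 120 116 120 119
 123 119 115 120 118 116 116 120 119 118 117]
```

Request:
send_rows:
  steps:
    - {"tx": -0.08,"ty": 0,"tz": 0,"turn": 0,"grip": 0}
    - {"tx": 0,"ty": 0,"tz": 0,"turn": 0,"grip": 0}

```text
time: 28.2
position: [0.5193, 0.2826, 0.0644]
tool_rot: [-0.064, -3.123, 0.005]
ft_force: [-23.7, -3.8, 17.7]
grip_width: 0.004
grip_force: 11.7
```

Request:
send_rows:
  steps:
    - {"tx": 0.1,"ty": 0,"tz": 0,"turn": 0,"grip": 0}
    - {"tx": 0.2,"ty": 0,"tz": 0,"turn": 0,"grip": 0}
    - {"tx": 0.4,"ty": 0,"tz": 0,"turn": 0,"grip": 0}
    - {"tx": 0.4,"ty": 0,"tz": 0,"turn": 0,"grip": 0}
    - {"tx": 0,"ty": 0,"tz": -0.7,"turn": 0,"grip": 0}
    - {"tx": 0,"ty": 0,"tz": -0.8,"turn": 0,"grip": 0}
    - {"tx": 0,"ty": 0,"tz": -0.8,"turn": 0,"grip": 0}
    - {"tx": 0,"ty": 0,"tz": 0,"turn": 0,"grip": 0}
    - {"tx": 0,"ty": 0,"tz": 0,"turn": 0,"grip": 0}

```text
time: 29.32
position: [0.4623, 0.2848, 0.2027]
tool_rot: [0.069, 3.14, 0.001]
ft_force: [-0.1, -0.5, -1.1]
grip_width: 0.005
grip_force: 0.0
```

Run:
```python
from h import *
B=snap("side","pics/s6.png")["pixels"].astype(int); A=np.load("pics/side0.npz")["pixels"].astype(int)
print(B[206,310:335,:].mean(1).astype(int))
# bystanders: mean abs change in patches (side image)
for n,(u,v,r) in dict(can=(330,125,9),bottle=(400,224,14),driver=(277,243,18),wrench=(407,340,22),jar=(363,284,9),coupling=(372,371,10),block=(285,370,16),plate=(299,292,10),chan=(341,234,10)).items():
    print(n,np.abs(A-B)[v-r:v+r,u-r:u+r].mean().round(1))
```

```text
[ 35  40  32  39  37  40  38  38  40 104 112 112 110 111 100 117 119 116
 120 121 120 120 121 120 119]
can 2.3
bottle 2.1
driver 2.7
wrench 2.7
jar 3.0
coupling 1.7
block 1.6
plate 32.4
chan 106.0
```

The drawer is home against its hard stop and the bystanders are unmoved. Handing in.

```bash
python3 -c "
from bench import ctrl
print(ctrl.close_job())"
```

```text
the job is handed in; nothing more can be done
None
```

The stub, plate and channel are in the scrap drawer, which is pushed home to its stop; before/after pixel checks show no change at any of the seven other loose things, and the job was handed in at about 29 s.

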